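# Pin the flask shaker's retaining bar shut

### The arm

A 6-joint arm with a two-finger parallel gripper is mounted at the origin on the work surface. World frame = base frame: x ahead of the robot, y to its left, z up, the work surface at z = 0. Lengths are in mm, angles in rad, forces in N, time in s.
With the tool pointing down it reaches from about 300 to 825 mm from the base axis. Payload 5.4 kg.
Tool frame: the origin (TCP) lies between the finger pads; the fingertips stand 8 mm ahead of it and the grasp point (between the pads) lies 11 mm behind it (env.nose_length is the z of the fingertips in the tool frame, in mm); z points along the fingers, y is the line along which they close (so a half turn about z gives the same grasp; the last joint's range is limited). The gripper opens to 92 mm and grips with 3 to 60 N. Pads are 20 mm wide; open, the fingers measure 128 mm over their backs; the gripper's body (75 mm by 189 mm) begins 69 mm behind the grasp point.
Start: joints at [-1.489, 0.158, 1.597, -0, 1.386, -0.21], TCP at [165.39, -550.683, 222.601] pointing down, gripper open.
Joint ranges: [-2.91, 2.91], [-0.94, 2.29], [0.18, 2.7], [-1.29, 4.43], [0.17, 2.64], [-3, 3]. Speed limits (rad/s): [2.57, 2.57, 3.14, 3.14, 3.14, 3.14].

### API

Orientations are given as a unit quaternion [x, y, z, w].
In Python, from station import env, get_obs, eyes gives the robot as it stands. The module is installed in compiled form; this text tells all that it offers. Calls block until the motion is done:
- env.reach(position, orientation): joint-space move of the TCP to a pose.
- env.movel(position, velocity=150, ori=None, max_force=None): straight line of the TCP; ori=None keeps the orientation; velocity is the mean speed in mm/s. With max_force (N) it stops when the force on the tool has changed by that much, and returns True; else False.
- env.move_j(angles): joint-space move.
- env.command_gripper(opening, newtons=None): finger opening in mm; newtons is the grip in N (None keeps the last); returns when the fingers have stopped.
- env.pause(seconds).
- env.solve_ik(position, orientation): joint angles nearest the present ones, or None.
- get_obs(): the state.
- eyes.snapshot(name): name is "side" or "top"; returns a dict with "image" (384x512x3 uint8, blue, green, red), "mtx" (3x3 intrinsics, pixels), "dist_coeffs" ([k1, k2, p1, p2, k3] as OpenCV has them; the pictures are not rectified), "xyz" and "orientation" of the camera in the world. Camera axes: x right, y up, looking along -z (the intrinsics and any distortion apply to the point x, -y, -z); pixel columns grow to the right and rows downward; lengths in mm; the calibration is good to about 2 mm. A picture is of the moment at which its call begins. There is no depth.
A pose or a line that the arm cannot do raises env.Unreachable and nothing moves.
- env.finish_job(): hands the job in; it is judged then, once.
The state is a dict: "time_s": time; "q": joint angles; "joint_vel": joint speeds; "effort": joint torques, N m; "position": TCP position; "orientation": TCP orientation; "wrist_force": force on the tool from outside, world axes, zero at the start; "torque": the same for the moment, N m; "width": finger opening in mm; "grasp_force": force on a finger pad.
Only numpy, scipy, OpenCV 4.12 (cv2) and the standard library are available. Lean on these libraries where they do the work, as an engineer would, in place of code of your own. Each camera call takes 0.05 s, during which the arm holds its last target. There are 200 camera calls.

### The job

Secure the flask tray on the shaker: swing the aluminium retaining bar shut by its yellow post until the eye at its end lies over the steel knuckle block, then put the long pin with the red knob down through both holes until its knob sits fully home on the bar, and let go. Leave the short pin with the blue knob in the stand.

Things in the scene. Friction and masses are not known exactly. Their poses are not given: they have to be found in the camera images.
- red_knob (a point): Centre of the red knob (upright, 34 mm wide, 40 mm tall) of the pin to use. Below it a steel shank, 12 mm wide, 40 mm long, its last 9 mm tapered; 110 g; z is up. It hangs by the knob's underside, loose in one of two 16 mm holes in a wooden stand (160 x 60 x 50 mm high); lifts straight out. Red and blue may be in either hole.
- blue_knob (a point): Centre of the blue knob of the other pin: the same knob, but a shank of only 18 mm, too short to use. It stands in the stand's other hole, 90 mm from the red one along the stand's long middle line. Leave it there.
- gate_post (a point): Middle of the yellow post (16 mm wide, 45 mm tall) on the retaining bar (20 wide, 12 thick). z up, y along the bar: hinge axis (vertical) 120 mm to +y; eye, 44 mm square with 22 mm hole, 100 mm to -y. Starts 0.3 to 0.75 rad open, towards the robot (lug_hole's -x); about 1 N at the post swings it, it stays where left; firm stop when shut, the eye then exactly over lug_hole.
- lug_hole (a point): Mouth centre of the 22 mm hole, 32 mm deep, in the top of the fixed 44 mm steel knuckle block. z up; y along the shut bar to its hinge axis, 220 mm away; +x to the flasks (axes 120 mm off, tops 105 mm above this point). Bar shut: eye plate 2 to 14 mm above this point, post's middle 100 mm along +y and 36.5 mm up. Red pin home: knob centre 34 mm above this point.

How it is judged (in metres and radians):
At the end, for the whole second after the job is handed in: The bar is shut (within 0.08 rad), and the red-knobbed pin stands upright (within 10 degrees) through the eye and the knuckle, within 12 mm of the hole's centre and with its knob no more than 7 mm above its seat on the bar (angle between the y axis of gate_post and the y axis of lug_hole, either way round below 0.08 rad and horizontal distance between red_knob and lug_hole below 0.012 m and z of red_knob in the frame of lug_hole below 0.041 m and angle between red_knob's own z axis and vertical below 0.175 rad); the robot touches nothing.
It fails at once if the blue-knobbed pin is moved more than 30 mm from its place (distance of blue_knob from where it was at the start of the episode above 0.03 m).
It also fails if it takes over 54 s, if anything falls off the work surface, if the arm or the gripper's body presses on something with over 40 N, if the wrist force passes 120 N, or if a joint passes its speed limit or range.

## Working session

There is one attempt and no reset: what is moved stays moved. The work goes in short steps, each a Python script; the robot and the scene stay as the last script left them, time stands still between calls to the robot, and variables do not carry over. Pictures are saved under pics/ and viewed, at most 10 in all, crops included, and the job is handed in when it is done.

```bash
mkdir -p pics && python3 - <<'E'
from station import env,get_obs,eyes
import cv2,numpy as np,pickle
ims=[]
for n in("side","top"):
    s=eyes.snapshot(n);pickle.dump(s,open(n+'.pkl','wb'));cv2.imwrite(f'pics/{n}0.png',s["image"]);print(n,s["mtx"],s["dist_coeffs"],s["xyz"],s["orientation"])
o=get_obs();print(o["time_s"],o["orientation"],o["width"])
E
```

```text
side [[386.11792324   0.         262.98377874]
 [  0.         386.11792324 192.92622015]
 [  0.           0.           1.        ]] [-0.0166838  0.         0.         0.         0.       ] [ 392.78318495 -665.44575538  551.85173546] [ 0.44362835 -0.06000156 -0.12149639  0.88590763]
top [[445.00918998   0.         258.48364114]
 [  0.         445.00918998 190.76847332]
 [  0.           0.           1.        ]] [-0.0474731  0.         0.         0.         0.       ] [ 495.84213003 -103.11787786  848.31916316] [ 0.01172547 -0.01366159 -0.70508819  0.70889105]
0.1 [ 9.89378688e-01  1.45358621e-01  5.06262496e-05 -8.24532215e-04] 91.75655308933933
```

View pics/side0.png

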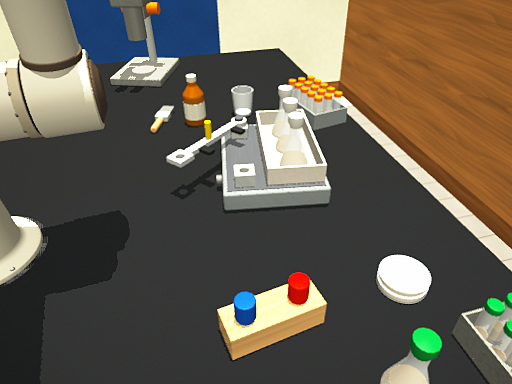

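View pics/top0.png

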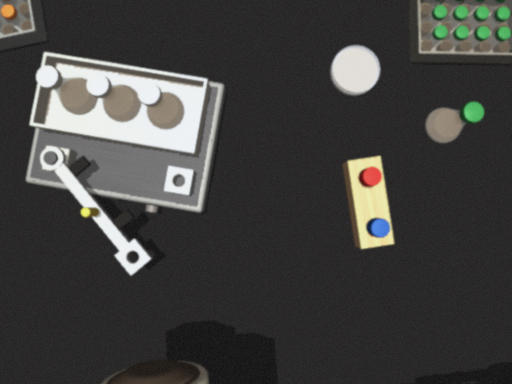

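Side view: red knob (299,288), blue (245,307), yellow post (208,130), knuckle block (244,175). Top view: red (372,177), blue (379,228), knuckle hole (179,180), post (87,212), hinge (53,157), eye (132,257).

```bash
cat > h.py <<'E'
import cv2,numpy as np
from scipy.spatial.transform import Rotation as R
def ray(s,px):
    u=cv2.undistortPoints(np.array([[px]],float),s["mtx"],np.array(s["dist_coeffs"]))[0,0]
    d=R.from_quat(s["orientation"]).apply([u[0],-u[1],-1]);return np.array(s["xyz"]),d/np.linalg.norm(d)
def plane(s,px,z):
    o,d=ray(s,px);return o+d*(z-o[2])/d[2]
def tri(s,p,t,q):
    a,d=ray(s,p);b,e=ray(t,q);k=np.linalg.lstsq(np.c_[d,-e],b-a,rcond=None)[0]
    P,Q=a+k[0]*d,b+k[1]*e;return (P+Q)/2,np.linalg.norm(P-Q)
def colour(im,c):
    h=cv2.cvtColor(im,cv2.COLOR_BGR2HSV);H,S,V=cv2.split(h)
    m={'red':((H<6)|(H>174))&(S>170)&(V>90),'blue':(H>105)&(H<125)&(S>150)&(V>80),'yellow':(H>21)&(H<33)&(S>150)&(V>80)}[c]
    return m.astype(np.uint8)
def blob(im,c,box):
    x0,y0,x1,y1=box;m=np.zeros(im.shape[:2],np.uint8);m[y0:y1,x0:x1]=colour(im,c)[y0:y1,x0:x1]
    n,l,st,ce=cv2.connectedComponentsWithStats(m);i=1+np.argmax(st[1:,4]);return ce[i],st[i]
def hole(im,near,r=12,th=110):
    # dark blob nearest to 'near'
    x,y=near;g=cv2.cvtColor(im,cv2.COLOR_BGR2GRAY)[y-r:y+r+1,x-r:x+r+1]
    g=cv2.resize(g,None,fx=4,fy=4,interpolation=cv2.INTER_CUBIC)
    n,l,st,ce=cv2.connectedComponentsWithStats((g<th).astype(np.uint8))
    i=1+np.argmin(np.linalg.norm(ce[1:]-4*r,axis=1));return (ce[i]+.5)/4-.5+np.array([x-r,y-r]),st[i]/4
E
python3 - <<'E'
from h import *;import pickle
np.set_printoptions(precision=1,suppress=True)
S,T=[pickle.load(open(n+'.pkl','rb')) for n in('side','top')]
for c,bs,bt in(('red',(270,260,330,320),(350,155,400,200)),('blue',(220,280,270,340),(355,205,405,250)),('yellow',(195,110,220,145),(70,195,105,225))):
    p,a=blob(S['image'],c,bs);q,b=blob(T['image'],c,bt);print(c,p,a,q,b,*tri(S,p,T,q),plane(T,q,80))
for n,ps,pt in(('lug',(244,173),(179,180)),('eye',(180,156),(132,257)),('hinge',(239,121),(53,157))):
    p,a=hole(S['image'],ps);q,b=hole(T['image'],pt);print(n,p,a,q,b,*tri(S,p,T,q))
o=np.hstack([cv2.resize(S['image'][100:200,150:270],None,fx=4,fy=4),cv2.resize(T['image'][140:280,30:110],(320,560))[:400]])
cv2.imwrite('pics/c.png',o)
E
```

```text
red [298.1 287.6] [288 272  22  33 597] [370.7 176.3] [360 168  21  18 236] [ 550.3 -301.5   73.4] 0.1879177018618451 [ 549.7 -299.8   80. ]
blue [244.9 314. ] [233 293  23  32 337] [378.8 227.3] [370 219  19  18 262] [ 460.6 -318.5   62.3] 0.19611842209345448 [ 461.3 -313.7   80. ]
yellow [207.5 128.5] [204 120   8  19 124] [ 93.  212.2] [ 89 209   9   8  40] [486.1 164.6 125.8] 1.3951314214283272 [484.8 181.7  80. ]
lug [240.2 169.9] [8.5 8.8 0.5 1.2 2.5] [176.1 178.9] [  6.5   7.    8.   10.5 159.8] [539.7  38.4  79.3] 7.392975435928376
eye [180.5 156.9] [12.5 13.2  1.   0.2  1. ] [132.3 256.6] [  7.2   6.2  11.2  11.5 405.5] [411.7 108.   93. ] 3.113304433480399
hinge [238.2 119.4] [ 8.   9.2  7.5  2.8 52.8] [ 54.3 159.2] [  9.2   8.5   7.2  10.8 113. ] [576.2 242.1 101. ] 3.2271074712269088
```

View pics/c.png

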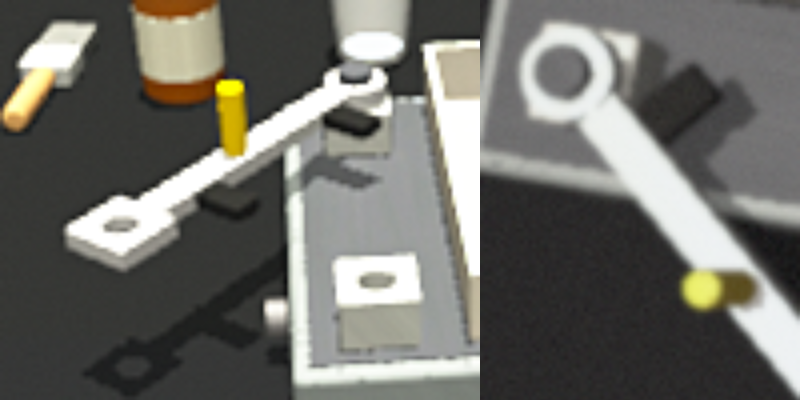

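Crop: knuckle hole at side pixel (243.9,169.9), eye hole (180.4,155.9), hinge cap (238.4,117.6); in the top view the hinge cap is at about (50.2,157). The automatic side hole hits missed, so I re-triangulate with these.

```bash
python3 - <<'E'
from h import *;import pickle
np.set_printoptions(precision=1,suppress=True)
S,T=[pickle.load(open(n+'.pkl','rb')) for n in('side','top')]
for th in(110,150): print(th,hole(T['image'],(179,180),9,th),hole(T['image'],(132,257),8,th),hole(S['image'],(244,170),6,th+40),hole(S['image'],(180,156),6,th+40))
L,e=tri(S,(243.9,169.9),T,(179,180));E,e2=tri(S,(180.4,155.9),T,(132.3,256.6));H,e3=tri(S,(238.4,117.6),T,(50.2,157))
print(L,e,E,e2,H,e3,np.linalg.norm((L-H)[:2]),np.linalg.norm((E-H)[:2]))
for z in(80,90): print(plane(T,(179,180),z),plane(S,(243.9,169.9),z),plane(T,(132.3,256.6),z+14),plane(S,(180.4,155.9),z+14))
print('post top tri',tri(S,(207.5,121.5),T,(87,212)), )
m=colour(T['image'],'yellow');g=cv2.cvtColor(T['image'],cv2.COLOR_BGR2HSV)[205:220,80:102];print(T['image'][212,80:102])
E
```

```text
110 (array([176.1, 178.9]), array([  3.5,   4. ,   8. ,  10.5, 159.8])) (array([132.3, 256.6]), array([  3.2,   2.2,  11.2,  11.5, 405.5])) (array([243.3, 170. ]), array([ 2. ,  5.2,  8.5,  2.5, 45.2])) (array([178.3, 156.4]), array([ 2.2,  5.5,  6. ,  2.2, 31. ]))
150 (array([178.1, 180. ]), array([  2.8,   3.2,  11.8,  12. , 435.5])) (array([132.3, 256.6]), array([  2.8,   1.8,  12.2,  12.8, 479.8])) (array([243.7, 169.7]), array([  1.8,   4.2,   9. ,   3.8, 114. ])) (array([179.6, 155.9]), array([ 1.8,  4.8,  8.5,  3.2, 91. ]))
[542.   31.9  82.5] 1.5568660257293436 [411.9 107.3  96. ] 2.8787494042532313 [578.9 248.6 102.8] 1.7185733259948421 219.74755159394257 218.77675063179456
[541.4  32.5  80. ] [543.5  35.6  80. ] [410.2 108.1  94. ] [413.3 110.1  94. ]
[540.8  30.8  90. ] [540.3  20.7  90. ] [411.3 105.3 104. ] [412.9  93.2 104. ]
post top tri (array([487.3, 168. , 142.3]), np.float64(2.913795193522123))
[[ 55 117 115]
 [ 88 203 200]
 [105 235 232]
 [111 240 237]
 [112 240 237]
 [114 240 236]
 [119 241 238]
 [117 239 236]
 [113 234 231]
 [ 90 200 203]
 [ 58 134 144]
 [ 33  86 100]
 [ 32  78  93]
 [ 28  77  91]
 [ 31  77  90]
 [ 34  79  91]
 [ 32  77  90]
 [ 37  80  93]
 [ 71  98 107]
 [132 142 149]
 [177 182 183]
 [224 224 222]]
```

```bash
cat >> h.py <<'E'
L=np.array([542,32,82.5]);Hg=np.array([579,248.6,0]);E0=np.array([411.9,107.3])
def quat(u):  # tool down, y axis along horizontal u
    u=np.array([u[0],u[1],0.])/np.hypot(*u[:2]);z=np.array([0,0,-1.]);return R.from_matrix(np.c_[np.cross(u,z),u,z]).as_quat()
E
python3 - <<'E'
from h import *;import pickle
np.set_printoptions(precision=2,suppress=True)
S=pickle.load(open('side.pkl','rb'))
for n,b,t in(('bottle',(194,122),(191,77)),('cup',(243,113),(243,88))):
    B=plane(S,b,0);o,d=ray(S,t);k=np.hypot(*(B-o)[:2])/np.hypot(*d[:2]);print(n,B,o+k*d)
from station import env,get_obs
a0=np.arctan2(*(E0-Hg[:2])[::-1]);a1=np.arctan2(*(L-Hg)[1::-1]);print(a0,a1)
for a in(a0,a1):
    u=np.array([np.cos(a),np.sin(a),0]);n=np.array([-u[1],u[0],0])
    for z in(225,116): print(env.solve_ik(Hg+120*u-40*n+[0,0,z],quat(u)))
print(env.solve_ik([550.3,-301,220],quat((.165,-.986))))
E
```

```text
bottle [480.28 465.33   0.  ] [486.94 464.8  145.22]
cup [644.7  487.09   0.  ] [647.39 486.5   85.77]
-2.4396577314079275 -1.739985083979034
[ 0.17 -0.03  1.79 -0.    1.38  2.61]
[ 0.17  0.09  1.9  -0.    1.16  2.61]
[ 0.03  0.06  1.7  -0.    1.38  1.77]
[ 0.03  0.17  1.81 -0.    1.17  1.77]
[-0.69  0.29  1.44 -0.    1.4   0.71]
```

```bash
python3 - <<'E'
from h import *;import pickle
from station import env,get_obs,eyes
np.set_printoptions(precision=2,suppress=True)
a0,a1=-2.44,-1.74
def pose(a,back,z):
    u=np.array([np.cos(a),np.sin(a),0]);n=np.array([-u[1],u[0],0]);return Hg+120*u-back*n+[0,0,z],quat(u)
env.command_gripper(0)
p,q=pose(a0,42,225);env.reach(p,q)
p,q=pose(a0,42,116);env.movel(p,200)
for a in np.linspace(a0,a1-.06,7):
    p,q=pose(a,18,116);hit=env.movel(p,90,q,max_force=25)
    if hit:print('hit at',a);break
if not hit:
    p,q=pose(a1+.08,18,116);hit=env.movel(p,25,q,max_force=15)
o=get_obs();print(hit,o['time_s'],o['position'],o['wrist_force'],np.array(o['position'])-pose(a1,18,116)[0])
p,q=pose(a1,50,116);env.movel(p,150)
p,q=pose(a1,50,240);env.movel(p,250)
env.reach([550.3,-301,200],quat((.165,-.986)));env.command_gripper(70)
for n in('side','top'):
    s=eyes.snapshot(n);pickle.dump(s,open(n+'1.pkl','wb'));
    cv2.imwrite(f'pics/{n}1.png',s['image'])
S,T=[pickle.load(open(n+'1.pkl','rb')) for n in('side','top')]
cv2.imwrite('pics/d.png',np.hstack([cv2.resize(S['image'][90:200,170:270],(400,440)),cv2.resize(T['image'][130:240,30:230],(800,440))])[:, :800])
print(get_obs()['time_s'])
E
```

```text
True 7.6083 [540.1  133.73 115.24] [-0.35  1.09 -0.09] [-0.95  0.38 -0.76]
11.4417
```

View pics/top1.png

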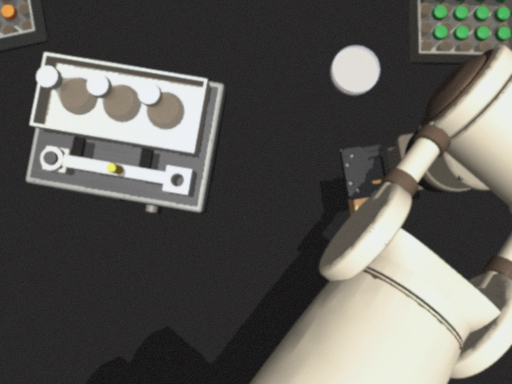

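View pics/side1.png

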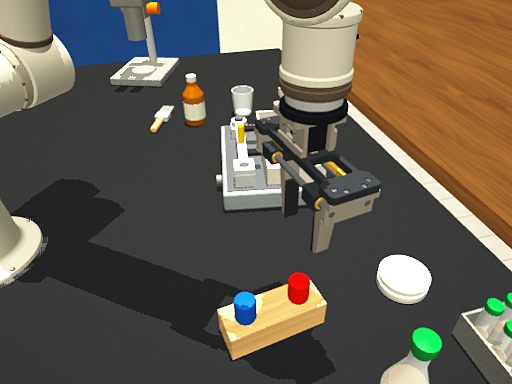

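Bar is shut: top view eye hole (177,180), post (113,169) on the line hinge–knuckle; side view eye at about (243,164). Next: grasp the pin and measure the eye hole.

```bash
python3 - <<'E'
from h import *;import pickle
from station import env,get_obs,eyes
np.set_printoptions(precision=2,suppress=True)
S,T=[pickle.load(open(n+'1.pkl','rb')) for n in('side','top')]
for th in(110,150):
    p,a=hole(S['image'],(243,164),7,th+40);q,b=hole(T['image'],(177,180),8,th);print(p,a,q,b,*tri(S,p,T,q),plane(T,q,96.5))
hit=env.movel([550.3,-301,65],150,max_force=15);print('down',hit,get_obs()['position'])
if not hit:
    env.command_gripper(20,30);o=get_obs();print(o['width'],o['grasp_force'])
    env.movel([550.3,-301,200],150)
    u=(L-Hg)[:2];env.reach([L[0],L[1],200],quat(u))
    o=get_obs();print(o['width'],o['grasp_force'],o['position'],o['time_s'])
    s=eyes.snapshot('side');pickle.dump(s,open('side2.pkl','wb'));cv2.imwrite('pics/side2.png',cv2.resize(s['image'][60:220,150:360],(787,600),interpolation=cv2.INTER_CUBIC))
    t=eyes.snapshot('top');pickle.dump(t,open('top2.pkl','wb'))
E
```

```text
[240.27 164.6 ] [4.25 7.5  1.   1.25 4.25] [175.62 178.88] [  2.75   2.5   10.    11.   259.  ] [539.25  36.32  94.46] 6.330224541178487 [542.24  35.38  96.5 ]
[243.67 164.22] [ 4.   6.   8.5  3.5 88.5] [176.71 179.47] [  2.     2.    12.25  12.25 458.25] [542.12  33.37  96.41] 1.762329707793301 [541.25  33.52  96.5 ]
down False [ 551.07 -301.62   66.27]
33.43597365383604 30.000242292881012
33.65723139889705 29.999755024909973 [542.19  31.22 199.81] 15.4417
```

View pics/side2.png

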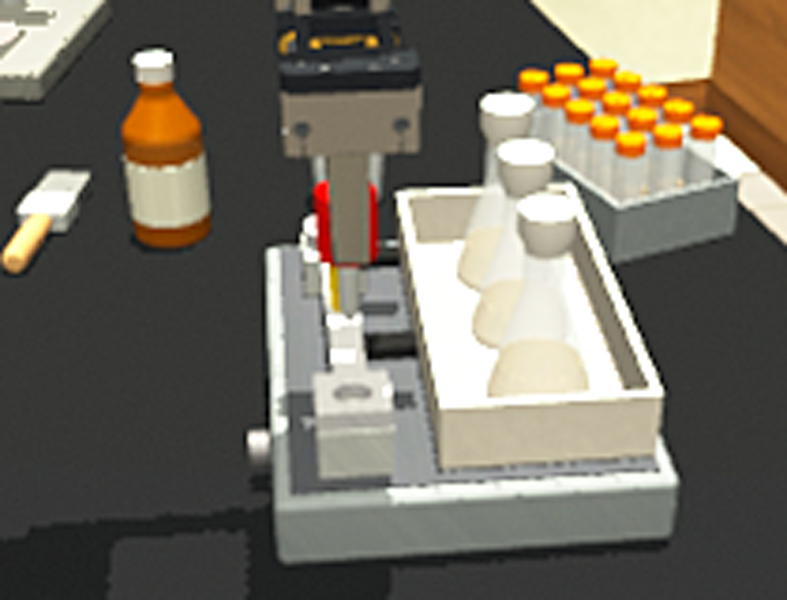

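The pin hangs straight in the gripper, knob at crop (347,225), tip (350,312), and the eye hole below is at (355,390). I check x offset of the knob against the eye in the same view.

```bash
python3 - <<'E'
from h import *;import pickle
np.set_printoptions(precision=2,suppress=True)
S=pickle.load(open('side2.pkl','rb'))
def aty(px,y):
    o,d=ray(S,px);return o+d*(y-o[1])/d[1]
c,st=blob(S['image'],'red',(225,100,260,140));print(c,st,'knob',aty((st[0]+st[2]/2-.5,st[1]+st[3]/2),25),'tip',aty((243.3,143.2),31.2))
print('finger',aty((150+352/3.748,120),10),'eye',aty(hole(S['image'],(244,164),6,190)[0],33))
E
```

```text
[235.86 118.17] [233 109   6  21  72] knob [528.01  25.   209.27] tip [543.44  31.2  149.83]
finger [541.77  10.   213.42] eye [542.63  33.    96.78]
```

Tip x 543.4 vs eye x 542.6: aligned. Insert.

```bash
python3 - <<'E'
from h import *;import pickle
from station import env,get_obs,eyes
np.set_printoptions(precision=2,suppress=True)
env.movel([541.8,33,165],100)
hit=env.movel([541.8,33,108],40,max_force=10)
o=get_obs();print(hit,o['position'],o['wrist_force'],o['torque'],o['width'],o['time_s'])
E
```

```text
True [541.61  33.03 111.05] [-0.98 -0.59  5.81] [ 0.06  0.21 -0.04] 33.076117393595936 17.2833
```

Stopped at z 111, the expected home height; release, retreat and look.

```bash
python3 - <<'E'
from h import *;import pickle
from station import env,get_obs,eyes
np.set_printoptions(precision=2,suppress=True)
env.command_gripper(56);env.movel([541.8,33,260],150)
env.reach([400,-300,300],quat((L-Hg)[:2]))
S,T=eyes.snapshot('side'),eyes.snapshot('top')
p,a=blob(S['image'],'red',(225,130,265,185));q,b=blob(T['image'],'red',(155,160,200,200));print(p,a,q,b,*tri(S,p,T,q),get_obs()['time_s'])
cv2.imwrite('pics/f.png',np.hstack([cv2.resize(S['image'][90:200,190:290],(400,440)),cv2.resize(T['image'][130:240,110:210],(400,440))]))
E
```

```text
[243.1  156.04] [236 146  15  22 300] [173.96 180.07] [165 171  20  18 127] [540.74  33.96 117.11] 3.5661654432749557 20.4083
```

View pics/f.png

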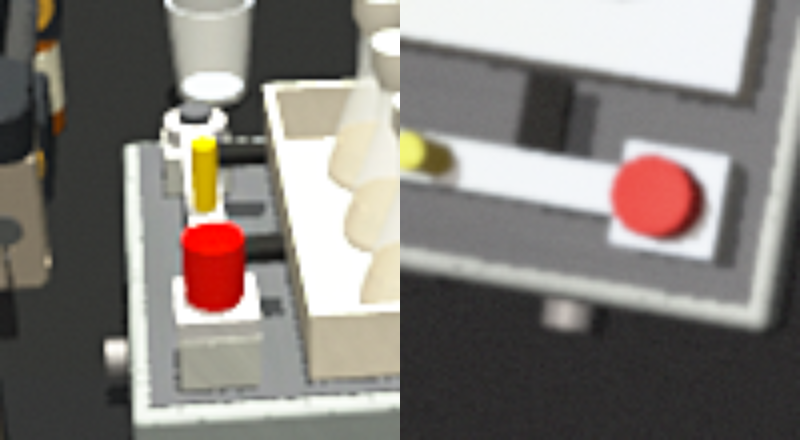

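The red knob sits upright and flush on the eye (side crop 213,265; top crop 655,197). It is centred within about 2 mm, with its centre at z ≈ 117 as expected, and the bar is shut.

```bash
python3 -c "
from station import env
print(env.finish_job())"
```

```text
the job is handed in; nothing more can be done
None
```

The bar is swung shut, the red pin is fully home through the eye and knuckle and released, the blue pin was not touched, and the job was handed in just after 20 s; no verdict came back.

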